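Take the long plug gauge out of the gauge chest

ROBOT

A 7-joint arm with a two-finger parallel gripper is mounted at the origin on the work surface. World frame = base frame: x ahead of the robot, y to its left, z up, the work surface at z = 0. Lengths are in m, angles in rad, forces in N, time in s.
With the tool pointing down it reaches from about 0.4 to 0.875 m from the base axis. Payload 6.5 kg.
Tool frame: the origin (TCP) lies midway between the tips of the shut fingers; the grasp point (between the pads) lies arm.grip_depth behind it (arm.grip_depth is the distance from the TCP to the grasp point, in m); z points along the fingers, y is the direction in which the jaws open and shut (so a half turn about z gives the same grasp; the last joint's range is limited). The gripper opens to 85 mm and grips with 20 to 120 N. Pads are 22 mm wide; open, the fingers measure 114 mm over their backs; the gripper's body (76 mm by 85 mm) begins 54 mm behind the grasp point. The pads swing forward as they close: fully open they stand 13 mm farther back than shut.
Start: joints at [-1.209, 0.536, -0.004, 1.538, 0.003, 1.067, -0.071], TCP at [0.27, 0.591, 0.231] pointing down, gripper open.
Joint ranges: [-2.7, 2.7], [-0.37, 2.16], [-1.27, 1.26], [0.24, 2.4], [-1.31, 4.45], [0.19, 1.91], [-2.76, 2.76]. Speed limits (rad/s): [2.39, 2.39, 3.14, 3.14, 3.14, 3.14, 3.14].

INTERFACE

Orientations are given as a 3x3 rotation matrix whose columns are the frame's x, y, z axes.
In Python, from workcell import arm gives the robot as it stands. The module is installed in compiled form; this text tells all that it offers.
- The arm moves only by the tool apply_moves, never from a script. Its argument "deltas" is a list that holds one entry, the list of rows, each a list of 7 numbers: the closure, from 0 (fully open) to 1 (shut), then the shift along the tool's x, y, z in mm, then the turn, a rotation vector about the tool's x, y, z in rad. In form: [[[claw, tx, ty, tz, ax, ay, az], ...]]. A call has 1 to 10 rows; each row shifts and turns the commanded pose from where the row before left it, along the tool's axes as they then stand; what a row does not reach is not made up. A row lasts 1/12 s, in which the tool goes at most 41.7 mm and 7.16 degrees, less where a joint would pass 70% of its speed; a pose out of reach is approached as far as the arm can. A call is refused whole if a number of a shift passes 41.7 or a number of a turn 0.125, either way. A call with a gripper value outside its range is refused whole. The fingers move at their own pace and stop on an object; "squeeze" is the grip in N (left out, the last holds). Time passes only in rows, so rows that do not move let the fingers close. It gives the time, the measured TCP pose, the force and the opening at its end, in the units of the state.
- arm.read_state(): the state, without advancing time (a new reading comes with each control period).
- arm.read_camera(name): name is "scene" or "top" or "wrist"; returns (picture, depth): 384x512x3 uint8, blue, green, red; 384x512 float32, m along the optical axis (not along the pixel's ray), 0 where there is no reading.
- arm.camera_params(name): a dict with "fx", "fy", "cx", "cy" (pixels), "k1" (the pictures are not rectified: a ray, as slopes to the right and down, at radius r is drawn at 1 + k1 r^2 times it, then the intrinsics apply), "R" (3x3) and "t" (3): a world point X has camera coordinates R X + t; the wrist camera has in their place "hand_eye" (4x4, takes a point from camera to tool coordinates, whose origin is the TCP and whose axes are the flange's). Camera axes: x right, y down, z forward; pixel columns grow to the right and rows downward; lengths in m; the calibration is good to about 2 mm. A picture is of the moment at which its call begins: read the wrist's pose just before it. camera_params takes no time and is no camera call.
- arm.close_job(): hands the job in, once; it reports no verdict.
Trained networks look in the newest picture that a camera, given by its name, has taken for a name from the list of things; names that differ only in an ending like _2 or _b are one class to them, and where a whole thing is asked for, a point or a joint stands for the part that bears it (a point fixed in the world has none). Each returns a list of dicts, best first, with "conf" (0 to 1); they miss things now and then, are a little off and sometimes report something else, mostly with a low value. They report only what shows in the picture. A call takes as long as a camera call. They do not tell look-alikes from the thing itself.
- arm.look_for(camera, thing): "at" ([x, y, z] in m, in the coordinates of the camera as it stood for that picture, good to about 4 mm: the middle of the surface that is visible of it).
- arm.regions_of(camera, thing): "region" (384x512 bool, what is visible of it).
- arm.pinpoint(camera, thing): "at" ([x, y, z] in m, in the coordinates of the camera as it stood for that picture, good to about 4 mm: a listed point, or the origin of a listed thing).
The state is a dict: "t": time; "joint_pos": joint angles; "qvel": joint speeds; "tau": joint torques, N m; "position": TCP position; "ee_rot": TCP orientation; "wrist_force": force on the tool from outside, world axes, zero at the start; "ft_torque": the same for the moment, N m; "grip_width": finger opening in m.
Only numpy, scipy, OpenCV 4.12 (cv2) and the standard library are available. Lean on these libraries where they do the work, as an engineer would, in place of code of your own. Each camera call takes 0.05 s, during which the arm holds its last target.

TASK

Slide the chest's cover fully open to its stop and leave it open. Then take the long plug gauge out through the opening, which is shorter than the gauge, by tilting it end-first, without forcing it against the chest or disturbing the other things on the bench. Finish still holding the gauge in the gripper, steady in the air, with the whole of it at least 10 cm above the top of the chest.

Things in the scene. Friction and masses are not known exactly. Their poses are not given: they have to be found in the camera images.
- chest: Low grey sheet-steel case fixed to the bench, 360 (own x) x 150 (own y) x 60 mm high. Origin: centre of its underside. Inner floor at z = 6, walls 6 mm, inside 348 x 138 mm. 4 mm plates (z = 56 to 60), the end caps, close its top over x = -180 to -75 and x = 75 to 180; it is hollow beneath them. 5 mm guide rails lie along both long edges, x = -30 to 180, up to z = 70.
- cover (a joint): Slide of the aluminium cover plate (105 x 138 x 4 mm), m. At 0 it covers x = -30 to 75 of the chest; 0.105 is fully open, at its stop over the +x end cap. It slides along the chest's +x, takes about 2 N and stays where it is left. At the start it is 0 to 0.03, so part of the gauge shows from above.
- cover_fin (a point): Middle of the top edge of the cover's black upright fin, to push or pinch: 12 mm thick along the chest's x, 60 mm along its y, 28 mm high; top at z = 93 mm, foot on the cover's upper face at z = 65 mm. In the chest's frame at x = 22.5 mm + cover travel, y = 0.
- opening (a point): Centre of the opening in the chest's top, level with the caps' upper faces (z = 60 mm), between the end caps: 150 mm long, x = -75 to 75 of the chest, and 138 mm wide, as wide as the inside.
- plug_gauge: Double-ended steel plug gauge, 210 mm along its own x, 0.24-0.39 kg. Origin: mid-length on its axis (centre of mass within 4 mm), 10 mm above the chest's inner floor; it lies within 0.1 rad of the chest's x. Dark square handle 20 x 20 mm, x = -70 to 50; round plugs of 18 mm diameter, x = 50 to 105 (long) and -105 to -70 (short). Longer than the opening, even corner to corner.
- go_end (a point): Centre of the end face of the gauge's long plug (gauge x = 105 mm).
- nogo_end (a point): Centre of the end face of the gauge's short plug (gauge x = -105 mm).
- wood_case: Bystander: closed wooden instrument case 90 x 200 x 50 mm, beyond the chest. Origin: centre of its underside.
- ring_gauge: Bystander: steel ring gauge lying flat, 68 mm across, 22 mm high. Origin: centre of its underside.
- v_block: Bystander: steel V-block 70 x 50 x 41 mm. Origin: centre of its underside.
Things that resemble listed ones, but are neither listed nor needed, are in the scene too. Of the things that look like the plug_gauge, the middle-sized one is meant.

How it is judged:
On the way:
1. the cover is slid open to its stop while the gauge still lies in the chest (value of joint cover above 0.098 m and height (world z) of plug_gauge below 0.04 m), for 0.2 s.
At the end, for the whole second after the job is handed in: The gauge is held still (slower than 30 mm/s) by the fingers, both ends (centres of the end faces) more than 155 mm above the bench, touching nothing of the chest, and the cover is still open (more than 90 of its 105 mm) (height (world z) of each of go_end, nogo_end above 0.155 m and contact force between plug_gauge and the fingers above 1 N and contact force between plug_gauge and chest below 0.1 N and linear speed of plug_gauge below 0.03 m/s and value of joint cover above 0.09 m); the arm keeps its last pose, push and grip.
It fails at once if the gauge is forced against the chest (over 40 N) (contact force between plug_gauge and chest above 40 N).
It fails at once if a bystander is moved by more than 30 mm (distance of any of wood_case, ring_gauge, v_block from where it was at the start of the episode above 0.03 m).
It also fails if it takes over 54 s, if anything falls off the work surface, if the arm or the gripper's body presses on something with over 40 N, if the wrist force passes 120 N, or if a joint passes its speed limit or range.

## Working session

There is one attempt and no reset: what is moved stays moved. The work goes in short steps, Python scripts to look and compute and a tool call to move; the robot and the scene stay as the last step left them, time stands still between calls to the robot, and variables do not carry over. Pictures are saved under pics/ and viewed, and the job is handed in when it is done.

Besides the shell and the picture viewer there is one more tool, called after "Call:" as name(argument=value, ...), one argument or row to a line, values as JSON. apply_moves: Moves the arm, as the interface text tells. Its arguments: {"type":"object","properties":{"deltas":{"type":"array","items":{"type":"array","items":{"type":"array","items":{"type":"number"}}}},"squeeze":{"type":"number"}},"required":["deltas"]}

```bash
mkdir -p pics; ls
cat > h.py <<'E'
import numpy as np, cv2
from workcell import arm
def world(cam,pt,st=None):
    p=arm.camera_params(cam); pt=np.asarray(pt,float)
    if 'hand_eye' in p:
        st=st or arm.read_state(); H=np.array(p['hand_eye'])
        q=H[:3,:3]@pt+H[:3,3]
        return np.array(st['ee_rot'])@q+np.array(st['position'])
    return np.array(p['R']).T@(pt-np.array(p['t']))
def unproj(cam,uv,z):
    p=arm.camera_params(cam)
    K=np.array([[p['fx'],0,p['cx']],[0,p['fy'],p['cy']],[0,0,1.]])
    xy=cv2.undistortPoints(np.array(uv,float).reshape(-1,1,2),K,np.array([p['k1'],0,0,0.])).reshape(-1,2)
    z=np.asarray(z,float).reshape(-1,1)
    return np.hstack([xy*z,z])
def proj(cam,X,st=None):
    p=arm.camera_params(cam); X=np.atleast_2d(X)
    if 'hand_eye' in p:
        H=np.array(p['hand_eye']); R=np.array(st['ee_rot']); t=np.array(st['position'])
        q=(X-t)@R; c=(q-H[:3,3])@H[:3,:3]
    else: c=X@np.array(p['R']).T+np.array(p['t'])
    s=c[:,:2]/c[:,2:]; r2=(s**2).sum(1,keepdims=True); s=s*(1+p['k1']*r2)
    return s*[p['fx'],p['fy']]+[p['cx'],p['cy']]
def wpts(cam,mask,depth,st=None):
    v,u=np.nonzero(mask&(depth>0))
    c=unproj(cam,np.stack([u,v],1),depth[v,u])
    p=arm.camera_params(cam)
    if 'hand_eye' in p:
        H=np.array(p['hand_eye']); q=c@H[:3,:3].T+H[:3,3]
        return q@np.array(st['ee_rot']).T+np.array(st['position'])
    return (c-np.array(p['t']))@np.array(p['R'])
E
python3 - <<'E'
from h import *
s=arm.read_state()
for k,v in s.items(): print(k,np.round(v,4).tolist())
print(arm.grip_depth)
for c in ['scene','top','wrist']:
    im,d=arm.read_camera(c); cv2.imwrite(f'pics/{c}0.png',im); np.save(f'{c}0.npy',d)
    p=arm.camera_params(c); print(c,{k:np.round(v,3).tolist() for k,v in p.items()})
    for t in ['chest','cover_fin','plug_gauge','ring_gauge','v_block','wood_case']:
        for r in arm.look_for(c,t): 
            w=world(c,r['at'],s); print(c,t,round(r['conf'],2),w.round(3),proj(c,w,s).round(0))
E
```

```text
pics
t 0.0
joint_pos [-1.2092, 0.5372, -0.0045, 1.5389, 0.0026, 1.0673, -0.0712]
qvel [0.0006, 0.0021, -0.0009, 0.0, 0.0009, 0.0001, 0.0016]
tau [-0.0004, -58.3423, 1.0482, -25.9108, 0.0121, 0.0099, 0.0]
position [0.2694, 0.5908, 0.2304]
ee_rot [[-0.9099, 0.4148, -0.0007], [0.4148, 0.9099, -0.0017], [-0.0001, -0.0018, -1.0]]
wrist_force [0.0832, 0.6651, -0.2963]
ft_torque [-0.0152, -0.0003, -0.0061]
grip_width 0.0855
0.0187
scene {'fx': 407.012, 'fy': 407.012, 'cx': 258.69, 'cy': 192.254, 'k1': 0.048, 'R': [[0.429, 0.903, 0.019], [0.658, -0.298, -0.692], [-0.619, 0.309, -0.722]], 't': [-0.218, -0.271, 1.65]}
scene chest 0.6 [ 0.551 -0.077  0.059] [[242. 216.]]
scene cover_fin 0.55 [ 0.521 -0.023  0.066] [[254. 203.]]
scene plug_gauge 0.51 [ 0.766 -0.181  0.013] [[240. 295.]]
scene plug_gauge 0.46 [ 0.541 -0.076  0.024] [[242. 222.]]
scene ring_gauge 0.8 [ 0.482 -0.435  0.023] [[121. 247.]]
scene v_block 0.75 [0.512 0.441 0.03 ] [[372. 168.]]
scene wood_case 0.95 [0.817 0.041 0.051] [[321. 272.]]
top {'fx': 418.413, 'fy': 418.413, 'cx': 253.873, 'cy': 186.436, 'k1': 0.052, 'R': [[-0.0
[... 257 characters left out ...]
1.]]
top plug_gauge 0.66 [ 0.545 -0.1    0.025] [[282. 177.]]
top plug_gauge 0.63 [ 0.76  -0.177  0.011] [[303. 114.]]
top ring_gauge 0.72 [ 0.532 -0.061  0.056] [[271. 180.]]
top ring_gauge 0.64 [ 0.478 -0.431  0.019] [[383. 197.]]
top v_block 0.78 [0.5   0.451 0.033] [[112. 191.]]
top v_block 0.27 [ 0.477 -0.43   0.022] [[383. 197.]]
top wood_case 0.59 [0.795 0.055 0.047] [[235. 101.]]
top wood_case 0.26 [0.502 0.448 0.033] [[113. 191.]]
wrist {'fx': 278.733, 'fy': 278.733, 'cx': 255.381, 'cy': 186.419, 'k1': -0.05, 'hand_eye': [[-0.001, -0.966, -0.259, 0.067], [1.0, -0.0, -0.0, -0.001], [0.0, -0.259, 0.966, -0.143], [0.0, 0.0, 0.0, 1.0]]}
wrist chest 0.62 [0.487 0.104 0.005] [[ 62. 382.]]
```

Run:
```python
import cv2
im=cv2.imread('pics/top0.png'); cv2.imwrite('pics/top0c.png',cv2.resize(im[60:310,180:430],None,fx=2.4,fy=2.4,interpolation=cv2.INTER_CUBIC))
```

```text
(no output)
```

View pics/top0.png

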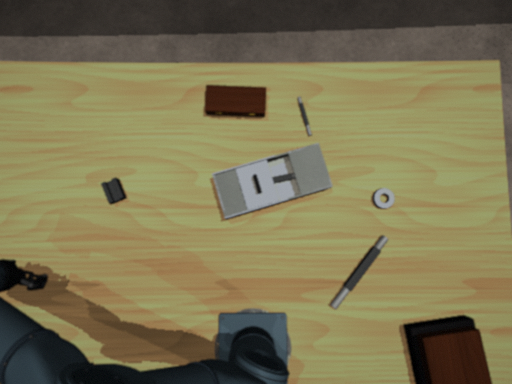

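View pics/scene0.png

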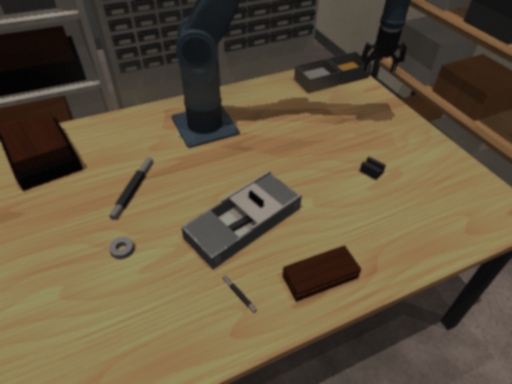

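View pics/top0c.png

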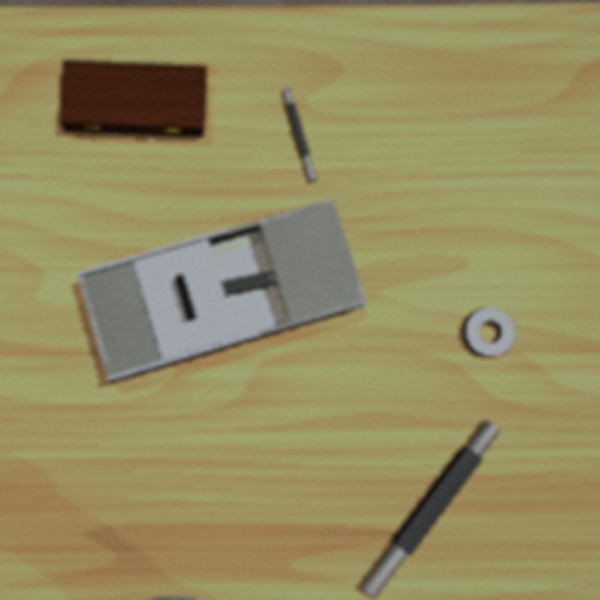

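The look-alikes are the bench gauge at top (303,116), which is small, the bench gauge at (359,271), which is large, and the middle-sized one inside the chest at about (285,178). The one in the chest is the target, and its handle shows through the gap. Next I'll fit the chest pose.

Run:
```python
from h import *
d=np.load('top0.npy')
m=np.zeros_like(d,bool); m[130:230,195:345]=1
P=wpts('top',m,d); 
print(np.histogram(P[:,2],bins=np.arange(-.01,.11,.005)))
Q=P[(P[:,2]>.048)&(P[:,2]<.08)]
r=cv2.minAreaRect((Q[:,:2]*1000).astype(np.float32)); print('all',r)
print('z cap med',np.median(Q[:,2]))
F=P[P[:,2]>.083]; print('fin',F.mean(0),len(F))
# refine with scene
ds=np.load('scene0.npy'); m=np.zeros_like(ds,bool); m[165:275,175:310]=1
S=wpts('scene',m,ds); Q2=S[(S[:,2]>.05)&(S[:,2]<.08)]
print('scene',cv2.minAreaRect((Q2[:,:2]*1000).astype(np.float32)), np.median(Q2[:,2])); F=S[S[:,2]>.083];print(F.mean(0),len(F))
for r in arm.pinpoint('top','chest')+arm.pinpoint('scene','chest'): print('pc',r['conf'],world('top',r['at']).round(4),world('scene',r['at']).round(4))
for t in ['cover_fin','opening','plug_gauge','go_end','nogo_end']:
  for c in ['top','scene']:
    for r in arm.pinpoint(c,t): print(c,t,round(r['conf'],2),world(c,r['at']).round(4))
```

```text
(array([ 545, 4809, 4222,  763,   72,   18,   77,   73,   19,   19,   14,
         16,  129, 1432, 1742,  788,  116,    6,    2,   14,   48,   10,
          0]), array([-0.01 , -0.005,  0.   ,  0.005,  0.01 ,  0.015,  0.02 ,  0.025,
        0.03 ,  0.035,  0.04 ,  0.045,  0.05 ,  0.055,  0.06 ,  0.065,
        0.07 ,  0.075,  0.08 ,  0.085,  0.09 ,  0.095,  0.1  ,  0.105]))
all ((531.57275390625, -65.30477905273438), (151.1744842529297, 362.6192932128906), 16.247352600097656)
z cap med 0.06136269308279098
fin [ 0.51635907 -0.01523571  0.09222759] 72
scene ((632.0449829101562, -35.943206787109375), (362.87603759765625, 362.2739562988281), 16.499670028686523) 0.0603963041654114
[ 0.52079605 -0.01840504  0.0904942 ] 79
pc 0.77 [ 0.529  -0.0688  0.003 ] [0.4428 0.0982 0.0064]
pc 0.71 [0.4115 0.0459 0.0918] [ 0.5284 -0.0677  0.0038]
top cover_fin 0.6 [ 0.5162 -0.0187  0.0926]
scene cover_fin 0.86 [ 0.5141 -0.015   0.0951]
top opening 0.85 [ 0.533  -0.0665  0.0591]
scene opening 0.7 [ 0.5294 -0.0677  0.0581]
top plug_gauge 0.67 [ 0.2377 -0.3449  0.0148]
top plug_gauge 0.57 [ 0.5355 -0.0579  0.0162]
top plug_gauge 0.5 [ 0.7535 -0.18    0.0085]
scene plug_gauge 0.7 [ 0.517  -0.0155  0.091 ]
scene plug_gauge 0.69 [ 0.5335 -0.0556  0.0143]
scene plug_gauge 0.62 [ 0.756  -0.1784  0.0057]
scene plug_gauge 0.57 [ 0.2405 -0.3481  0.0117]
top go_end 0.97 [ 0.1265 -0.2546  0.0135]
top go_end 0.54 [ 0.6874 -0.1955  0.0076]
top go_end 0.45 [ 0.5162 -0.0199  0.0906]
top go_end 0.39 [ 0.5347 -0.066   0.0598]
scene go_end 0.84 [ 0.1258 -0.2571  0.0148]
scene go_end 0.74 [ 0.6901 -0.1966  0.0039]
top nogo_end 0.95 [ 0.3463 -0.4337  0.014 ]
top nogo_end 0.67 [ 0.8229 -0.1639  0.0021]
top nogo_end 0.66 [ 0.5575 -0.1675  0.021 ]
scene nogo_end 0.87 [ 0.3521 -0.4358  0.0132]
scene nogo_end 0.56 [ 0.8229 -0.1601  0.0067]
```

Call:
apply_moves(
  deltas=[
    [[1,-25,-24,0,0,0,0],[1,-25,-24,0,0,0,0],[1,-25,-24,0,0,0,0],[1,-25,-24,0,0,0,0],[1,-25,-24,0,0,0,0],[1,-25,-24,0,0,0,0],[1,-25,-24,0,0,0,0],[1,-25,-24,0,0,0,0],[1,-25,-24,0,0,0,0],[1,-25,-24,0,0,0,0]],
  ],
  squeeze=40,
)

```text
t: 2.48
position: [0.398, 0.2678, 0.2316]
ee_rot: [[-0.91, 0.415, 0.001], [0.415, 0.91, 0.0], [-0.0, 0.001, -1.0]]
wrist_force: [0.6, -0.2, 0.3]
grip_width: -0.0001
```

Call:
apply_moves(
  deltas=[
    [[1,-25,-24,0,0,0,0],[1,-25,-24,0,0,0,0],[1,-25,-24,0,0,0,0],[1,-25,-24,0,0,0,0],[1,-25,-24,0,0,0,0],[1,-25,-24,0,0,0,0],[1,-25,-24,0,0,0,0],[1,-25,-24,0,0,0,0],[1,-25,-24,0,0,0,0],[1,-25,-24,0,0,0,0]],
  ],
)

```text
t: 3.32
position: [0.526, -0.0544, 0.2316]
ee_rot: [[-0.91, 0.415, 0.001], [0.415, 0.91, 0.0], [-0.001, 0.0, -1.0]]
wrist_force: [0.4, 0.6, 0.5]
grip_width: 0.0002
```

Call:
apply_moves(
  deltas=[
    [[1,0,0,0,0,0,0.12],[1,0,0,0,0,0,0.12],[1,0,0,0,0,0,0.12],[1,0,0,0,0,0,0.12],[1,0,0,0,0,0,0.12],[1,0,0,0,0,0,0.12],[1,0,0,0,0,0,0.12],[1,0,0,0,0,0,0.02],[1,0,0,0,0,0,0]],
  ],
)

```text
t: 4.07
position: [0.5256, -0.0526, 0.2314]
ee_rot: [[-0.281, 0.96, 0.0], [0.96, 0.281, -0.0], [-0.0, 0.0, -1.0]]
wrist_force: [0.3, -0.2, 0.0]
grip_width: 0.0002
```

Run:
```python
from h import *
s=arm.read_state()
im,d=arm.read_camera('wrist'); cv2.imwrite('pics/w1.png',im); np.save('w1.npy',d)
m=np.ones_like(d,bool)
P=wpts('wrist',m,d,s)
F=P[(P[:,2]>.086)&(P[:,2]<.1)]; print(len(F),F.mean(0))
for t in ['cover_fin','opening','chest','plug_gauge']:
    for r in arm.pinpoint('wrist',t): w=world('wrist',r['at'],s); print(t,round(r['conf'],2),w.round(4),proj('wrist',w,s).round(0))
```

```text
758 [ 0.51612495 -0.01694556  0.09334642]
cover_fin 0.89 [ 0.5191 -0.0172  0.0927] [[261. 142.]]
opening 0.92 [ 0.5308 -0.0696  0.0594] [[257. 185.]]
chest 0.7 [ 0.5334 -0.0678  0.0012] [[259. 174.]]
plug_gauge 0.87 [ 0.5332 -0.0627  0.0238] [[260. 174.]]
plug_gauge 0.79 [ 0.7574 -0.1769  0.0091] [[380. 282.]]
plug_gauge 0.64 [ 0.234  -0.3447  0.0137] [[ 25. 289.]]
```

View pics/w1.png

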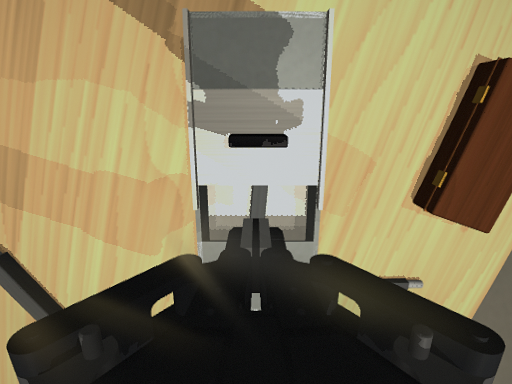

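Call:
apply_moves(
  deltas=[
    [[1,0,0,30,0,0,0],[1,0,0,35,0,0,0],[1,0,0,35,0,0,0],[1,0,0,30,0,0,0],[1,0,0,18,0,0,0],[1,0,0,8,0,0,0],[1,0,0,0,0,0,0]],
  ],
)

```text
t: 4.9
position: [0.5243, -0.0528, 0.0738]
ee_rot: [[-0.28, 0.96, -0.003], [0.96, 0.28, -0.0], [0.001, -0.003, -1.0]]
wrist_force: [-1.1, 0.2, -0.0]
grip_width: -0.0002
```

Call:
apply_moves(
  deltas=[
    [[1,8,0,0,0,0,0],[1,7,0,0,0,0,0],[1,5,0,0,0,0,0],[1,7,0,0,0,0,0],[1,10,0,0,0,0,0],[1,12,0,0,0,0,0],[1,12,0,0,0,0,0],[1,10,0,0,0,0,0],[1,8,0,0,0,0,0],[1,5,0,0,0,0,0]],
  ],
)

```text
t: 5.73
position: [0.5016, 0.0296, 0.0753]
ee_rot: [[-0.281, 0.96, -0.0], [0.96, 0.281, 0.0], [0.001, -0.0, -1.0]]
wrist_force: [1.3, -2.3, 1.1]
grip_width: 0.0001
```

Call:
apply_moves(
  deltas=[
    [[1,3,0,0,0,0,0],[1,3,0,0,0,0,0],[1,2,0,0,0,0,0],[1,0,0,0,0,0,0]],
  ],
)

```text
t: 6.07
position: [0.4995, 0.0359, 0.0752]
ee_rot: [[-0.279, 0.96, -0.001], [0.96, 0.279, 0.0], [0.0, -0.001, -1.0]]
wrist_force: [-0.3, 0.4, 0.7]
grip_width: -0.0
```

Call:
apply_moves(
  deltas=[
    [[1,1,0,0,0,0,0],[1,1,0,0,0,0,0],[1,0,0,0,0,0,0]],
  ],
)

```text
t: 6.32
position: [0.4989, 0.0373, 0.0752]
ee_rot: [[-0.279, 0.96, -0.001], [0.96, 0.279, -0.0], [-0.0, -0.001, -1.0]]
wrist_force: [0.3, -2.4, -0.8]
grip_width: 0.0001
```

Call:
apply_moves(
  deltas=[
    [[1,1,0,0,0,0,0],[1,1,0,0,0,0,0],[1,0,0,0,0,0,0]],
  ],
)

```text
t: 6.57
position: [0.4983, 0.0395, 0.0752]
ee_rot: [[-0.279, 0.96, -0.001], [0.96, 0.279, -0.0], [0.0, -0.001, -1.0]]
wrist_force: [-0.2, -1.8, -0.9]
grip_width: -0.0001
```

Call:
apply_moves(
  deltas=[
    [[1,1,0,0,0,0,0],[1,0,0,0,0,0,0]],
  ],
)

```text
t: 6.73
position: [0.4982, 0.0399, 0.0752]
ee_rot: [[-0.279, 0.96, -0.0], [0.96, 0.279, -0.001], [-0.001, -0.0, -1.0]]
wrist_force: [0.0, -3.7, -2.0]
grip_width: 0.0001
```

Call:
apply_moves(
  deltas=[
    [[1,1,0,0,0,0,0],[1,1,0,0,0,0,0],[1,0,0,0,0,0,0]],
  ],
)

```text
t: 6.98
position: [0.4982, 0.0399, 0.0752]
ee_rot: [[-0.278, 0.961, 0.001], [0.961, 0.278, -0.003], [-0.003, 0.0, -1.0]]
wrist_force: [1.4, -8.3, -3.8]
grip_width: 0.0003
```

Run:
```python
from h import *
s=arm.read_state(); print(s['position'],s['wrist_force'])
im,d=arm.read_camera('wrist'); cv2.imwrite('pics/w2.png',im)
P=wpts('wrist',np.ones_like(d,bool),d,s)
for r in arm.pinpoint('wrist','cover_fin')+arm.pinpoint('wrist','opening'): w=world('wrist',r['at'],s); print(round(r['conf'],2),w.round(4))
```

```text
[0.49815128 0.03993592 0.07523045] [ 1.36108511 -8.29551191 -3.79699121]
0.76 [0.4957 0.0596 0.0894]
```

View pics/w2.png

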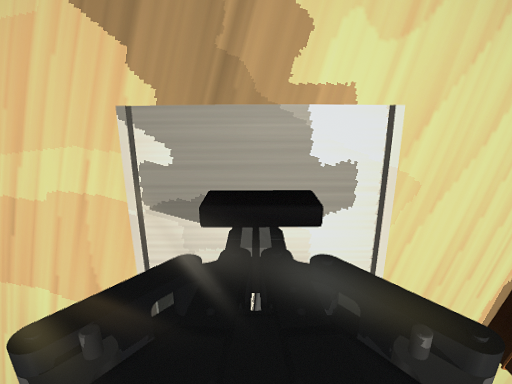

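Call:
apply_moves(
  deltas=[
    [[1,-4,0,0,0,0,0],[1,-6,0,0,0,0,0],[1,-10,0,-10,0,0,0],[0.6,-10,0,-30,0,0,0],[0.6,-10,0,-40,0,0,0],[0.6,-10,0,-40,0,0,0],[0.6,-10,0,-30,0,0,0],[0.6,-5,0,-20,0,0,0],[0.6,0,0,0,0,0,0],[0.6,0,0,0,0,0,0]],
  ],
)

```text
t: 7.97
position: [0.5167, -0.0206, 0.247]
ee_rot: [[-0.279, 0.96, 0.003], [0.96, 0.279, 0.001], [0.0, 0.003, -1.0]]
wrist_force: [0.3, 0.7, -0.8]
grip_width: 0.0342
```

Run:
```python
from h import *
s=arm.read_state(); print(s['position'],s['wrist_force'],s['grip_width'])
im,d=arm.read_camera('wrist'); cv2.imwrite('pics/w3.png',im); np.save('w3.npy',d)
for t in ['plug_gauge','go_end','nogo_end','opening','cover_fin']:
  for r in arm.pinpoint('wrist',t): w=world('wrist',r['at'],s); print(t,round(r['conf'],2),w.round(4),proj('wrist',w,s).round(0))
for i,r in enumerate(arm.regions_of('wrist','plug_gauge')):
  m=r['region']; v,u=np.nonzero(m); print(i,r['conf'],m.sum(),u.mean(),v.mean()); np.save(f'reg{i}.npy',m)
im,d=arm.read_camera('top'); cv2.imwrite('pics/top1.png',cv2.resize(im[130:230,180:350],None,fx=4,fy=4)); np.save('top1.npy',d)
```

```text
[ 0.51674447 -0.02057418  0.24696465] [ 0.27586195  0.68651961 -0.84947735] 0.034163411682188484
plug_gauge 0.88 [ 0.5349 -0.0641  0.0218] [[260. 196.]]
plug_gauge 0.66 [ 0.2344 -0.3444  0.0139] [[ 37. 302.]]
plug_gauge 0.26 [ 0.5566 -0.1676  0.0188] [[254. 263.]]
nogo_end 0.58 [ 0.5565 -0.1656  0.0185] [[255. 261.]]
opening 0.92 [ 0.5314 -0.0693  0.0584] [[257. 207.]]
cover_fin 0.86 [0.4996 0.0562 0.092 ] [[261.  99.]]
0 0.64 1555 259.1768488745981 200.31961414790996
1 0.55 1531 22.68582625734814 288.9183540169824
```

View pics/w3.png

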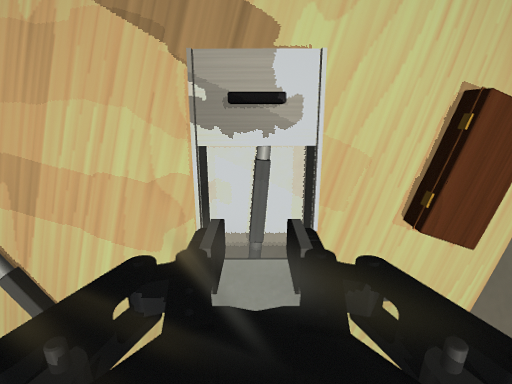

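View pics/top1.png

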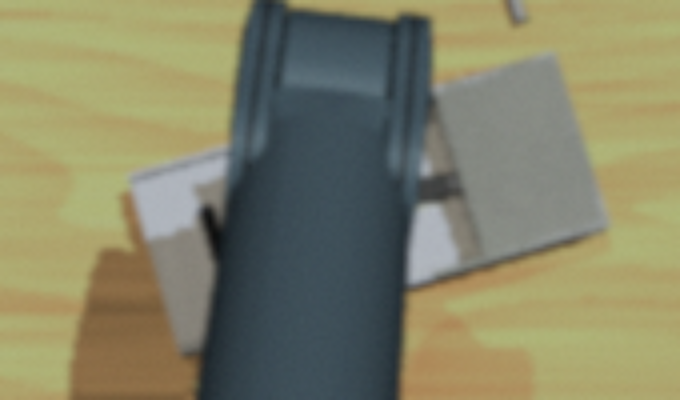

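Run:
```python
from h import *
s=arm.read_state()
d=np.load('w3.npy'); m=np.load('reg0.npy')
P=wpts('wrist',m,d,s); P=P[(P[:,2]<.04)&(P[:,2]>.016)]
C=np.array([.5315,-.067])
ex=np.array([-.28,.96]); ey=np.array([-.96,-.28])
q=(P[:,:2]-C); X=q@ex*1000; Y=q@ey*1000
print(len(P),np.median(P[:,2]),X.min(),X.max())
for a in range(-90,90,15):
    k=(X>a)&(X<a+15)
    if k.sum()>5: print(a,k.sum(),Y[k].mean().round(1),Y[k].min().round(1),Y[k].max().round(1),np.median(P[k,2]).round(4))
k=(X>-50)&(X<45); print('fit',np.polyfit(X[k],Y[k],1))
# boundaries: intersect pixel rays with z=.026 plane
def onplane(uv,z):
    c=unproj('wrist',[uv,uv],[.2,.4]); a,b=world('wrist',c[0],s),world('wrist',c[1],s)
    return a+(b-a)*(z-a[2])/(b[2]-a[2])
for uv,z in [((262,158.5),.026),((256.5,242.5),.026),((257,250),.026),((264,146),.06),((255,231),.05)]:
    w=onplane(uv,z); print(uv,w.round(4),((w[:2]-C)@ex*1000).round(1),((w[:2]-C)@ey*1000).round(1))
im=cv2.imread('pics/w3.png')
cv2.imwrite('pics/w3c.png',cv2.resize(im[135:270,185:335],None,fx=4,fy=4,interpolation=cv2.INTER_CUBIC))
```

```text
1518 0.024105767305526715 -93.49248569390784 71.75010580179593
-90 108 5.4 -2.5 13.7 0.0221
-75 106 3.9 -5.2 13.4 0.0233
-60 131 2.9 -6.6 11.9 0.0245
-45 136 2.3 -6.5 11.9 0.0245
-30 142 0.5 -9.2 10.4 0.0244
-15 148 -0.2 -10.4 8.9 0.0244
0 148 -1.7 -11.7 7.5 0.0243
15 152 -3.8 -13.0 6.0 0.0243
30 158 -4.2 -14.0 4.7 0.0244
45 170 -5.4 -15.3 4.7 0.0236
60 113 -6.5 -15.3 2.0 0.0221
fit [-0.08849576 -1.19002248]
(262, 158.5) [ 0.5203 -0.0124  0.026 ] 55.5 -4.5
(256.5, 242.5) [ 0.5472 -0.1302  0.026 ] -65.1 2.7
(257, 250) [ 0.5512 -0.1414  0.026 ] -76.9 1.9
(264, 146) [0.5161 0.0076 0.06  ] 75.9 -6.1
(255, 231) [ 0.5372 -0.1034  0.05  ] -36.5 4.7
```

View pics/w3c.png

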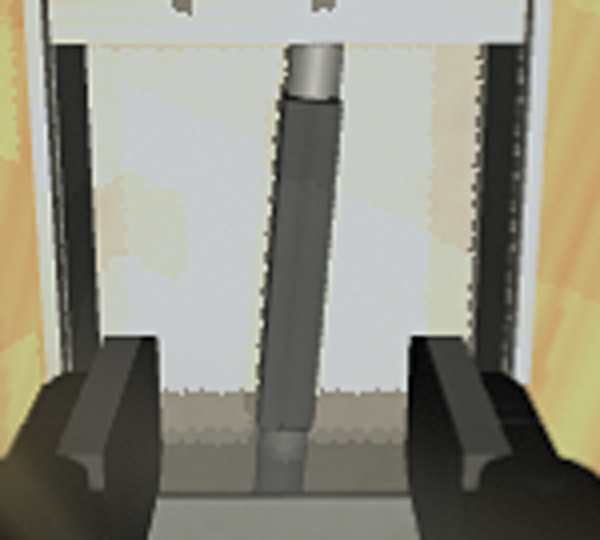

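Call:
apply_moves(
  deltas=[
    [[0.5,-12,0,0,0,0,0],[0.5,-16,1,0,0,0,0],[0.5,-14,1,0,0,0,0],[0.5,-7,0.5,0,0,0,0],[0.5,0,0,0,0,0,0.0885],[0.5,0,0,30,0,0,0],[0.5,0,0,40,0,0,0],[0.5,0,0,40,0,0,0],[0.5,0,0,30,0,0,0],[0.5,0,0,0,0,0,0]],
  ],
)

```text
t: 9.2
position: [0.5275, -0.0654, 0.0999]
ee_rot: [[-0.194, 0.981, -0.011], [0.981, 0.194, 0.0], [0.002, -0.01, -1.0]]
wrist_force: [-0.7, 0.6, 0.1]
grip_width: 0.043
```

Run:
```python
from h import *
s=arm.read_state(); print(s['position'],s['wrist_force'],s['grip_width'])
im,d=arm.read_camera('wrist'); cv2.imwrite('pics/w4.png',im); np.save('w4.npy',d)
```

```text
[ 0.52750133 -0.06540416  0.09986555] [-0.70385105  0.58367807  0.09315635] 0.04300855817492998
```

View pics/w4.png

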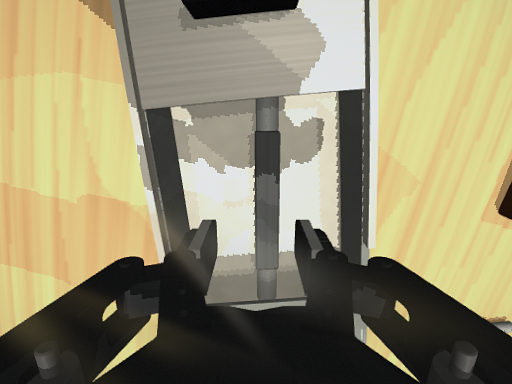

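Call:
apply_moves(
  deltas=[
    [[0.5,0,0,0,0,0,0],[0.5,0,0,0,0,0,0],[0.5,0,0,0,0,0,0]],
  ],
)

```text
t: 9.5
position: [0.5338, -0.0666, 0.1075]
ee_rot: [[-0.193, 0.981, 0.004], [0.981, 0.193, 0.0], [-0.001, 0.004, -1.0]]
wrist_force: [0.4, 0.9, 0.5]
grip_width: 0.0429
```

```bash
cat > meas.py <<'E'
from h import *
import sys
s=arm.read_state(); print(np.round(s['position'],4),np.round(s['ee_rot'],3).tolist())
im,d=arm.read_camera('wrist'); cv2.imwrite(f'pics/{sys.argv[1]}.png',im); np.save(sys.argv[1]+'.npy',d)
for r in arm.regions_of('wrist','plug_gauge'):
  m=r['region']; P=wpts('wrist',m,d,s); P=P[(P[:,2]<.04)&(P[:,2]>.01)]
  q=(P-np.array(s['position']))@np.array(s['ee_rot'])*1000
  if len(P)<100 or abs(np.median(q[:,1]))>40: continue
  print(r['conf'],len(P),'z',np.median(P[:,2]),'fit y=ax+b',np.polyfit(q[:,0],q[:,1],1),'x',q[:,0].min(),q[:,0].max())
E
python3 meas.py w5
```

```text
[ 0.5338 -0.0666  0.1075] [[-0.193, 0.981, 0.004], [0.981, 0.193, 0.0], [-0.001, 0.004, -1.0]]
0.86 4400 z 0.026377698066844757 fit y=ax+b [-0.00769934  0.777799  ] x -99.86877627650789 79.6712615400444
```

Call:
apply_moves(
  deltas=[
    [[0.5,0,0.5,15,0,0,0],[0.5,0,0,20,0,0,0],[0.5,0,0,20,0,0,0],[0.5,0,0,15,0,0,0],[0.5,0,0,10,0,0,0],[0.5,0,0,6,0,0,0],[0.5,0,0,4,0,0,0],[0.5,0,0,0,0,0,0],[0.5,0,0,0,0,0,0]],
  ],
)

```text
t: 10.35
position: [0.5331, -0.0665, 0.0159]
ee_rot: [[-0.193, 0.981, 0.001], [0.981, 0.193, -0.0], [-0.0, 0.001, -1.0]]
wrist_force: [-0.1, 0.0, 0.3]
grip_width: 0.0425
```

Call:
apply_moves(
  deltas=[
    [[0.5,0,0,3,0,0,0],[0.5,0,0,3,0,0,0],[0.5,0,0,0,0,0,0],[0.5,0,0,0,0,0,0]],
  ],
)

```text
t: 10.68
position: [0.5325, -0.0663, 0.0093]
ee_rot: [[-0.193, 0.981, -0.0], [0.981, 0.193, 0.0], [0.0, -0.0, -1.0]]
wrist_force: [0.5, -0.2, -0.4]
grip_width: 0.0428
```

Call:
apply_moves(
  deltas=[
    [[1,0,0,0,0,0,0],[1,0,0,0,0,0,0],[1,0,0,0,0,0,0],[1,0,0,0,0,0,0],[1,0,0,0,0,0,0],[1,0,0,0,0,0,0]],
  ],
  squeeze=80,
)

```text
t: 11.18
position: [0.5333, -0.0664, 0.0099]
ee_rot: [[-0.193, 0.981, 0.001], [0.981, 0.193, 0.0], [-0.0, 0.001, -1.0]]
wrist_force: [0.9, 1.3, 5.1]
grip_width: 0.0181
```

Call:
apply_moves(
  deltas=[
    [[1,0,0,-1,0,0,0],[1,0,0,-2,0,0,0],[1,0,0,-2,0,0,0],[1,0,0,0,0,0,0],[1,0,0,0,0,0,0]],
  ],
)

```text
t: 11.6
position: [0.5325, -0.0663, 0.0143]
ee_rot: [[-0.193, 0.981, -0.0], [0.981, 0.193, -0.0], [-0.0, -0.0, -1.0]]
wrist_force: [-0.2, -0.1, -2.1]
grip_width: 0.0179
```

```bash
python3 meas.py w6; python3 -c "
from h import *
s=arm.read_state(); print(np.round(s['wrist_force'],2),np.round(s['ft_torque'],3),s['grip_width'])"
```

```text
[ 0.5325 -0.0663  0.0143] [[-0.193, 0.981, -0.0], [0.981, 0.193, -0.0], [-0.0, -0.0, -1.0]]
0.92 8848 z 0.030800404383111626 fit y=ax+b [ 1.14347362e-03 -1.67983792e+00] x -38.232951090222535 79.87298656493148
[ 0.42  0.57 -2.97] [-0.043  0.029  0.021] 0.018029158767628287
```

View pics/w6.png

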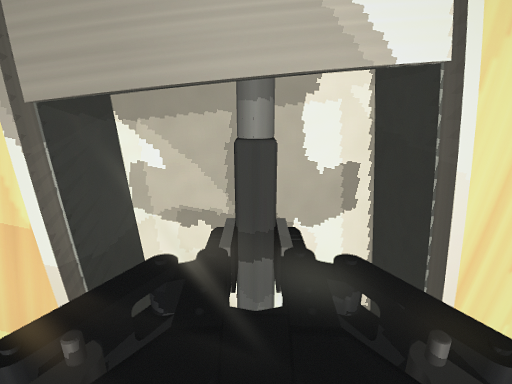

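Call:
apply_moves(
  deltas=[
    [[1,3,0,0,0,0,0],[1,6,0,0,0,0,0],[1,8,0,0,0,0,0],[1,10,0,0,0,0,0],[1,10,0,0,0,0,0],[1,7,0,0,0,0,0],[1,4,0,0,0,0,0],[1,2,0,0,0,0,0],[1,0,0,0,0,0,0],[1,0,0,0,0,0,0]],
  ],
)

```text
t: 12.53
position: [0.523, -0.0176, 0.0144]
ee_rot: [[-0.193, 0.981, 0.0], [0.981, 0.193, -0.0], [-0.0, 0.0, -1.0]]
wrist_force: [-0.3, -0.2, -1.9]
grip_width: 0.0178
```

Run:
```python
from h import *
s=arm.read_state(); print(np.round(s['position'],4),np.round(s['wrist_force'],2),s['grip_width'])
im,d=arm.read_camera('top'); cv2.imwrite('pics/top2.png',cv2.resize(im[120:230,190:350],None,fx=4.5,fy=4.5))
im,d=arm.read_camera('scene'); cv2.imwrite('pics/sc2.png',cv2.resize(im[150:290,150:330],None,fx=4,fy=4))
w=np.array([(0,50,20.5),(7.5,50,34),(15,44,47.5),(18.75,31,54.5),(22.5,22,61),(30,12,73.5)])
# TCP
def tcp(th,x,z): t=np.radians(th); return np.array([x-6*np.sin(t), z-6*np.cos(t)])
n=[4,4,3,3,4]; prev=w[0]
for i in range(5):
    for k in range(1,n[i]+1):
        c=w[i]+(w[i+1]-w[i])*k/n[i]
        d=tcp(*c)-tcp(*prev); t=np.radians(prev[0]); ex=np.array([np.cos(t),-np.sin(t)]); ez=np.array([-np.sin(t),-np.cos(t)])
        print(i,[1,round(d@ex,1),0,round(d@ez,1),0,round(-np.radians(c[0]-prev[0]),4),0]); prev=c
```

```text
[ 0.523  -0.0176  0.0144] [-0.34 -0.22 -1.91] 0.017829818097367858
0 [1, np.float64(-0.2), 0, np.float64(-3.4), 0, np.float64(-0.0327), 0]
0 [1, np.float64(-0.3), 0, np.float64(-3.4), 0, np.float64(-0.0327), 0]
0 [1, np.float64(-0.4), 0, np.float64(-3.4), 0, np.float64(-0.0327), 0]
0 [1, np.float64(-0.5), 0, np.float64(-3.4), 0, np.float64(-0.0327), 0]
1 [1, np.float64(-2.1), 0, np.float64(-3.2), 0, np.float64(-0.0327), 0]
1 [1, np.float64(-2.2), 0, np.float64(-3.1), 0, np.float64(-0.0327), 0]
1 [1, np.float64(-2.3), 0, np.float64(-3.0), 0, np.float64(-0.0327), 0]
1 [1, np.float64(-2.4), 0, np.float64(-2.9), 0, np.float64(-0.0327), 0]
2 [1, np.float64(-4.9), 0, np.float64(-1.1), 0, np.float64(-0.0218), 0]
2 [1, np.float64(-4.9), 0, np.float64(-1.0), 0, np.float64(-0.0218), 0]
2 [1, np.float64(-5.0), 0, np.float64(-0.9), 0, np.float64(-0.0218), 0]
3 [1, np.float64(-3.7), 0, np.float64(-1.1), 0, np.float64(-0.0218), 0]
3 [1, np.float64(-3.7), 0, np.float64(-1.0), 0, np.float64(-0.0218), 0]
3 [1, np.float64(-3.7), 0, np.float64(-0.9), 0, np.float64(-0.0218), 0]
4 [1, np.float64(-3.7), 0, np.float64(-1.9), 0, np.float64(-0.0327), 0]
4 [1, np.float64(-3.8), 0, np.float64(-1.8), 0, np.float64(-0.0327), 0]
4 [1, np.float64(-3.8), 0, np.float64(-1.7), 0, np.float64(-0.0327), 0]
4 [1, np.float64(-3.9), 0, np.float64(-1.6), 0, np.float64(-0.0327), 0]
```

View pics/sc2.png

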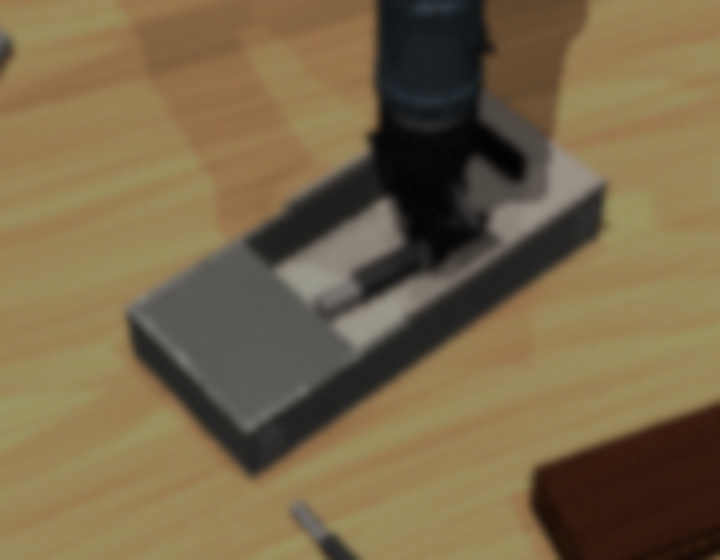

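View pics/top2.png

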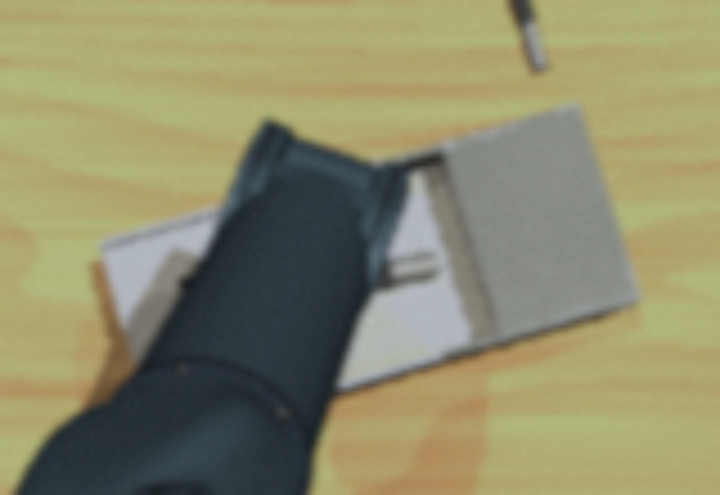

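The end of the short plug is now visible clear of the −x cap, at top crop (438,265), so the go end is at +x. Next is the tilt.

Call:
apply_moves(
  deltas=[
    [[1,-0.2,0,-3.4,0,-0.033,0],[1,-0.3,0,-3.4,0,-0.033,0],[1,-0.4,0,-3.4,0,-0.033,0],[1,-0.5,0,-3.4,0,-0.032,0],[1,0,0,0,0,0,0],[1,0,0,0,0,0,0]],
  ],
  squeeze=100,
)

```text
t: 13.13
position: [0.5231, -0.0178, 0.0279]
ee_rot: [[-0.193, 0.981, 0.025], [0.973, 0.194, -0.128], [-0.13, -0.0, -0.991]]
wrist_force: [0.2, 0.1, -2.7]
grip_width: 0.0173
```

Call:
apply_moves(
  deltas=[
    [[1,-2.1,0,-3.2,0,-0.033,0],[1,-2.2,0,-3.1,0,-0.033,0],[1,-2.3,0,-3,0,-0.033,0],[1,-2.4,0,-2.9,0,-0.032,0],[1,0,0,0,0,0,0],[1,0,0,0,0,0,0]],
  ],
)

```text
t: 13.63
position: [0.5243, -0.0247, 0.0414]
ee_rot: [[-0.187, 0.981, 0.05], [0.948, 0.193, -0.253], [-0.258, -0.0, -0.966]]
wrist_force: [-0.2, 0.4, -2.4]
grip_width: 0.0174
```

Call:
apply_moves(
  deltas=[
    [[1,-4.9,0,-1.1,0,-0.022,0],[1,-4.9,0,-1,0,-0.022,0],[1,-5,0,-0.9,0,-0.022,0],[1,-3.7,0,-1.1,0,-0.022,0],[1,-3.7,0,-1,0,-0.022,0],[1,-3.7,0,-0.9,0,-0.021,0],[1,0,0,0,0,0,0],[1,0,0,0,0,0,0]],
  ],
)

```text
t: 14.3
position: [0.5287, -0.0466, 0.0551]
ee_rot: [[-0.18, 0.981, 0.074], [0.906, 0.194, -0.376], [-0.384, -0.0, -0.924]]
wrist_force: [-0.1, 0.2, -2.1]
grip_width: 0.0172
```

```bash
python3 meas.py w7;python3 - <<'E'
from h import *
im,d=arm.read_camera('scene'); cv2.imwrite('pics/sc3.png',cv2.resize(im[150:290,150:330],None,fx=4,fy=4))
E
```

```text
[ 0.5287 -0.0466  0.0551] [[-0.18, 0.981, 0.074], [0.906, 0.194, -0.376], [-0.384, -0.0, -0.924]]
```

View pics/w7.png

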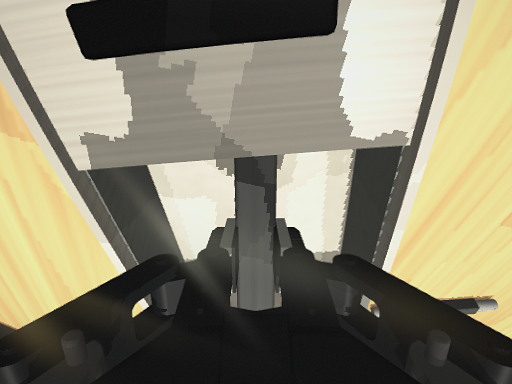

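View pics/sc3.png

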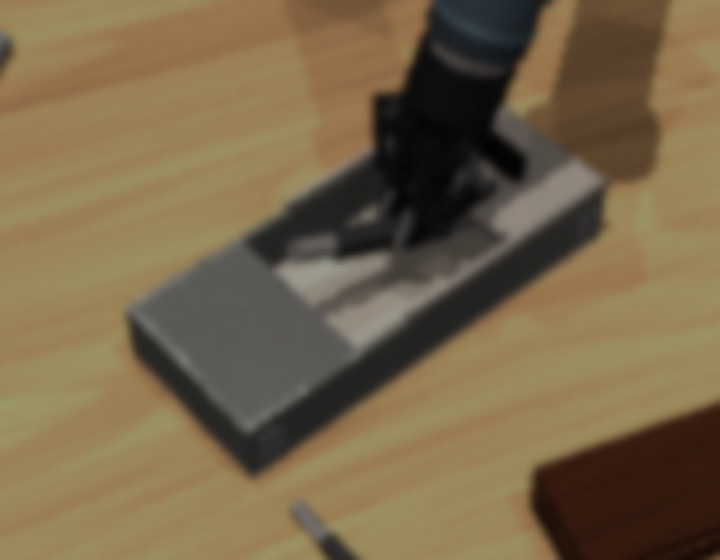

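The nogo end is up and out. There has been no contact and the cover is still over the +x cap, so I'll continue to 30° and then slide along the axis.

Call:
apply_moves(
  deltas=[
    [[1,-3.7,0,-1.9,0,-0.033,0],[1,-3.8,0,-1.8,0,-0.033,0],[1,-3.8,0,-1.7,0,-0.033,0],[1,-3.9,0,-1.6,0,-0.032,0],[1,0,0,0,0,0,0],[1,0,0,0,0,0,0]],
  ],
)

```text
t: 14.95
position: [0.5308, -0.0571, 0.0679]
ee_rot: [[-0.168, 0.981, 0.097], [0.85, 0.194, -0.49], [-0.5, -0.0, -0.866]]
wrist_force: [-1.2, -0.1, -1.5]
grip_width: 0.0176
```

Call:
apply_moves(
  deltas=[
    [[1,-4,0,0,0,0,0],[1,-8,0,0,0,0,0],[1,-10,0,0,0,0,0],[1,-10,0,0,0,0,0],[1,-10,0,0,0,0,0],[1,-10,0,0,0,0,0],[1,-8,0,0,0,0,0],[1,-5,0,0,0,0,0],[1,0,0,0,0,0,0],[1,0,0,0,0,0,0]],
  ],
)

```text
t: 15.78
position: [0.5417, -0.1126, 0.1006]
ee_rot: [[-0.167, 0.981, 0.097], [0.85, 0.193, -0.491], [-0.5, 0.0, -0.866]]
wrist_force: [0.4, 0.7, -2.3]
grip_width: 0.0174
```

Call:
apply_moves(
  deltas=[
    [[1,-5,0,-8.7,0,0,0],[1,-10,0,-17.3,0,0,0],[1,-10,0,-17.3,0,0,0],[1,-10,0,-17.3,0,0,0],[1,-10,0,-17.3,0,0,0],[1,-10,0,-17.3,0,0,0],[1,-10,0,-17.3,0,0,0],[1,-10,0,-17.3,0,0,0],[1,-5,0,-8.7,0,0,0],[1,0,0,0,0,0,0]],
  ],
)

```text
t: 16.62
position: [0.5427, -0.1123, 0.2624]
ee_rot: [[-0.166, 0.981, 0.1], [0.85, 0.194, -0.49], [-0.5, 0.003, -0.866]]
wrist_force: [0.5, -0.6, -1.6]
grip_width: 0.0173
```

Call:
apply_moves(
  deltas=[
    [[1,-5,0,-8.7,0,0,0],[1,-10,0,-17.3,0,0,0],[1,-5,0,-8.7,0,0,0],[1,0,0,0,0,0,0],[1,0,0,0,0,0,0],[1,0,0,0,0,0,0],[1,0,0,0,0,0,0],[1,0,0,0,0,0,0],[1,0,0,0,0,0,0]],
  ],
)

```text
t: 17.37
position: [0.5414, -0.1126, 0.3001]
ee_rot: [[-0.168, 0.981, 0.096], [0.849, 0.193, -0.491], [-0.501, -0.001, -0.866]]
wrist_force: [-0.2, -0.8, -1.3]
grip_width: 0.0172
```

Run:
```python
from h import *
s=arm.read_state(); print(np.round(s['position'],4),np.round(s['wrist_force'],2),s['grip_width'],np.abs(s['qvel']).max())
R=np.array(s['ee_rot']); p=np.array(s['position'])
for nm,x in [('go est',.111),('nogo est',-.1)]: print(nm,(p+R@[x,0,-.006]).round(3))
for c in ['scene','top','wrist']:
  im,d=arm.read_camera(c); cv2.imwrite(f'pics/{c}9.png',im)
  for t in ['go_end','nogo_end','cover_fin','wood_case','ring_gauge','v_block']:
    for r in arm.pinpoint(c,t): 
      w=world(c,r['at'],s); print(c,t,round(r['conf'],2),w.round(3)) if r['conf']>.4 else 0
```

```text
[ 0.5414 -0.1126  0.3001] [-0.2  -0.76 -1.34] 0.017188607660159786 0.005336569670098669
go est [ 0.522 -0.015  0.25 ]
nogo est [ 0.558 -0.195  0.355]
scene go_end 0.68 [ 0.69  -0.195  0.007]
scene go_end 0.67 [ 0.127 -0.258  0.014]
scene go_end 0.58 [ 0.521 -0.015  0.254]
scene nogo_end 0.67 [ 0.348 -0.434  0.013]
scene nogo_end 0.53 [ 0.823 -0.159  0.006]
scene cover_fin 0.84 [0.491 0.056 0.094]
scene wood_case 0.83 [ 0.806  0.054 -0.   ]
scene ring_gauge 0.93 [ 0.476 -0.437  0.   ]
scene v_block 0.61 [0.504 0.451 0.001]
top go_end 0.93 [ 0.129 -0.255  0.015]
top go_end 0.59 [ 0.683 -0.198  0.009]
top nogo_end 0.9 [ 0.348 -0.434  0.013]
top nogo_end 0.73 [ 0.823 -0.164  0.003]
top nogo_end 0.72 [ 0.529 -0.069  0.   ]
top nogo_end 0.68 [ 0.555 -0.197  0.364]
top cover_fin 0.87 [0.493 0.056 0.096]
top wood_case 0.79 [0.803 0.056 0.001]
top ring_gauge 0.59 [ 0.479 -0.435 -0.003]
top v_block 0.95 [ 0.503  0.45  -0.001]
wrist go_end 0.62 [ 0.688 -0.202  0.007]
wrist go_end 0.6 [ 0.517 -0.021  0.249]
wrist nogo_end 0.7 [ 0.346 -0.436  0.015]
wrist nogo_end 0.66 [ 0.821 -0.167  0.004]
wrist ring_gauge 0.78 [ 0.475 -0.432 -0.003]
```

View pics/scene9.png

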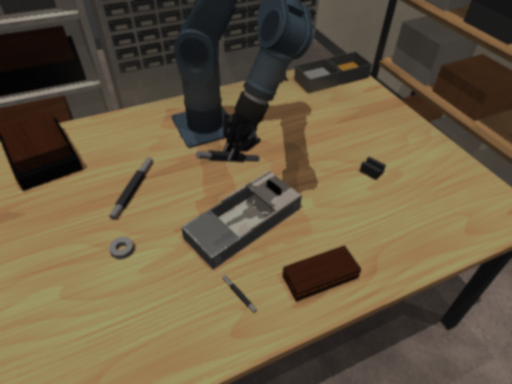

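View pics/wrist9.png

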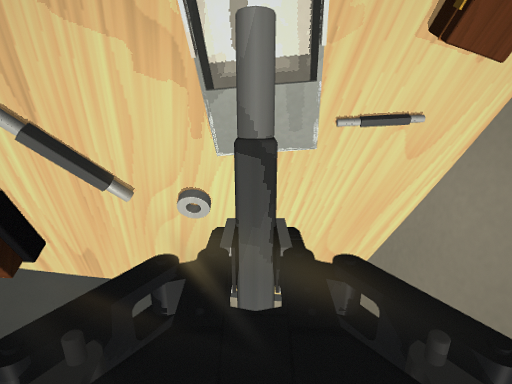

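```bash
python3 -c "
from h import *
s=arm.read_state(); print(s['t'],s['position'],s['grip_width'])
print(arm.close_job())"
```

```text
18.4167 [ 0.54166274 -0.11259663  0.30060787] 0.01739157316888888
the job is handed in; nothing more can be done
None
```

The gauge is out of the chest and held in the air, the cover is open at its stop, and the job was handed in at 18.4 s of the 54 s allowed.

**Cover:** I pushed the fin along the chest's +x until the position stopped changing and the force rose to about 8 N. At the end the fin measured about 129 mm along the chest, so the travel is about 106 mm against the stop at 105 mm.

**Gauge:** I gripped it by its handle, slid it 50 mm towards +x and tilted the no-go end up to 30°. I then drew it out along its own axis over the −x cap and raised it. Wrist force during the extraction stayed at about the gauge's own weight, so I saw no sign of it pressing on the chest.

**Final checks:**
- **End heights:** the go end is at about 0.25 m and the no-go end at about 0.36 m, both well above the required 0.155 m.
- **Steadiness:** the arm was at rest, with joint speeds below 0.006 rad/s.
- **Bystanders:** the cameras show all three where they were at the start, to within measurement error.

**Disagreements:**
- The grip opening read 17 to 18 mm on the 20 mm handle. The pictures still show the handle firmly between the pads.
- The networks also reported the two look-alike gauges and one false no-go end on the chest. I ruled these out by their positions.

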